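# Mount a lens on the shop's lens tester and hold it half turned

### The arm

A 7-joint arm with a two-finger parallel gripper is mounted at the origin on the work surface. World frame = base frame: x ahead of the robot, y to its left, z up, the work surface at z = 0. Lengths are in m, angles in rad, forces in N, time in s.
With the tool pointing down it reaches from about 0.425 to 0.825 m from the base axis. Payload 3.6 kg.
Tool frame: the origin (TCP) lies where the fingers leave the gripper's body, on its centre line; the fingertips stand 73 mm ahead of it and the grasp point (between the pads) lies 54 mm ahead of it; z points along the fingers, y is the line along which they close (so a half turn about z gives the same grasp; the last joint's range is limited). The gripper opens to 85 mm and grips with 20 to 120 N. Pads are 22 mm wide; open, the fingers measure 114 mm over their backs; the gripper's body (76 mm by 85 mm) begins 54 mm behind the grasp point. The pads swing forward as they close: fully open they stand 13 mm farther back than shut.
Start: joints at [-1.208, 0.615, -0.013, 1.423, 0.008, 1.103, -0.04], TCP at [0.247, 0.601, 0.304] pointing down, gripper open.
Joint ranges: [-3.12, 3.12], [-0.3, 2.06], [-1.34, 1.32], [0.26, 2.42], [-1.36, 4.5], [0.01, 1.98], [-2.84, 2.84]. Speed limits (rad/s): [2.79, 2.79, 3.14, 3.14, 3.14, 3.14, 3.14].

### API

Orientations are given as a unit quaternion [x, y, z, w].
In Python, from station import arm, snapshot, camera_info, ticket gives the robot as it stands. Calls block until the motion is done:
- arm.movep(position, orientation): joint-space move of the TCP to a pose.
- arm.line_to(position, velocity=0.15, ori=None): straight line of the TCP; ori=None keeps the orientation; velocity is the mean speed in m/s.
- arm.move_j(angles): joint-space move.
- arm.move_gripper(opening, effort=None): opening from 0.0 (shut) to 1.0 (fully open); effort is the grip in N (None keeps the last); returns when the fingers have stopped.
- arm.pause(seconds).
- arm.ik(position, orientation): joint angles nearest the present ones, or None.
- snapshot(name): name is "side" or "top" or "wrist"; returns the picture (384x512x3 uint8, blue, green, red); there is no depth.
- camera_info(name): a dict with "fx", "fy", "cx", "cy" (pixels), "R" (3x3) and "t" (3): a world point X has camera coordinates R X + t; the wrist camera has in their place "T_tool_cam" (4x4, takes a point from camera to tool coordinates, whose origin is the TCP and whose axes are the flange's). Camera axes: x right, y down, z forward; pixel columns grow to the right and rows downward; lengths in m; the calibration is good to about 2 mm. A picture is of the moment at which its call begins: read the wrist's pose just before it. camera_info takes no time and is no camera call.
A pose or a line that the arm cannot do raises arm.MotionError and nothing moves.
- ticket.finish_job(): hands the job in; it is judged then, once.
Readings, each from a call of its own:
- arm.read_time(): time.
- arm.read_joint_positions(): joint angles.
- arm.read_dq(): joint speeds.
- arm.read_effort(): joint torques, N m.
- arm.read_tool_pos(): TCP position.
- arm.read_eef_rot(): TCP orientation.
- arm.read_ft_force(): force on the tool from outside, world axes, zero at the start.
- arm.read_wrist_torque(): the same for the moment, N m.
- arm.read_opening(): opening from 0.0 (shut) to 1.0 (fully open).
- arm.read_finger_force(): force on a finger pad.
Only numpy, scipy, OpenCV 4.12 (cv2) and the standard library are available. Lean on these libraries where they do the work, as an engineer would, in place of code of your own. Each camera call takes 0.05 s, during which the arm holds its last target. There are 200 camera calls.

### The job

Set the lens tester for this lens by turning its bar knob in small turns until the dial's pointer is in line with the brass index. Then stand the small lens (the one with two lugs on its foot) in the tester's bayonet mount, its white index rib at the thick entry tick, push it fully home, and twist it clockwise to the half-way tick, well short of the lock's click. Finish while still gripping the lens and holding it there against the return spring, with the pointer still on the index and the other things on the counter left where they are.

Things in the scene. Friction and masses are not known exactly. Their poses are not given: they have to be found in the camera images.
- knob_grip (a point): black bar knob on the tester (a fixed grey case 190 x 240 mm, 50 mm high). The bar is 40 mm long, 11 mm thick, from 10 to 42 mm above the case top, over a disc 42 mm across. This point is on the knob's axis, 30 mm above the case top; its x runs along the bar, z up. Turns with 0.04 N m and stays where it is left
- knob (a joint): angle of the knob, rad, growing anticlockwise seen from above; range -1.2 to 2.6. Geared to the pointer: the pointer turns the same way, half as far
- pointer_tip (a point): tip of the dial's thin black pointer, 35 mm from the dial's centre, 5 mm above the case top; its x axis runs outwards along the pointer, z up. The white dial, 90 mm across, lies flat on the case, its centre 90 mm beyond the knob along the tester's x (which is the mount's x)
- mark_tip (a point): inner tip of the brass index on the dial's rim, also 35 mm from the dial's centre and 5 mm above the case top; x runs outwards along the index. Not to be moved. Pointer and index are in line when the two tips coincide; at the start the pointer is anticlockwise of the index by 0.3 to 1.0 rad
- mount (a point): bayonet mount on the tester: centre of its flat top face, 16 mm above the case top, 66 mm above the counter. z up; x points to the thick entry tick. Seen from above the half-way tick is 45, the lock tick 90 degrees clockwise of it. Opening 41.4 mm across with two 12 mm wide slots along +x and -x, 54 mm over their ends; flange 6 mm thick, under it a 10 mm deep channel for the lugs
- coupling (a joint): the mount's sprung ring that the lugs push round, rad clockwise: 0 at first, then about the lens's twist less 0.1. Its return spring (0.02 rising to 0.13 N m at half-way) turns the lens back if it is let go. From about 50 degrees of twist a lug also rides over a sprung lock pin, which clicks in at 90
- lens_center (a point): the lens to mount, standing on its foot: black ribbed barrel 52 mm across, 50 mm high (to grip), on a steel foot 39 mm across, 14 mm high; 0.17 to 0.33 kg. This point is on its axis 39 mm above its underside and 25 mm above the barrel's lower face, which rests on the mount's top face when fully home. z up; x points to the white index rib low on the barrel
- lens_index (a point): point on the barrel's surface on the side of the white index rib: 26 mm from the lens's axis along its x, 39 mm above its underside. The lens's two lugs are at the bottom of the foot, along its +x and -x, 8 mm wide, 6 mm high, 49 mm over their ends
- camera: bystander, to be left alone: the black and aluminium compact camera, 128 mm wide and 99 mm high, standing upright; its origin is at the centre of its underside
- carton: bystander, to be left alone: a small cardboard film carton, 36 x 58 x 36 mm; origin at the centre of its underside
- canister: bystander, to be left alone: a grey film canister, 28 mm across and 54 mm high, standing; origin at the centre of its underside
- lens_cap: bystander, to be left alone: a flat black lens cap, 54 mm across and 9 mm thick, lying on the counter; origin at the centre of its underside
- loupe: bystander, to be left alone: a dark metal waisted loupe, 48 mm across and 45 mm high, standing; origin at the centre of its underside
- brush: bystander, to be left alone: a 160 mm dust brush lying on the counter; origin at its underside
- wide_lens: bystander, to be left alone: a bigger lens, 74 mm across and 90 mm high with a plain foot that has no lugs; not the one to mount; origin at the centre of its underside

How it is judged:
On the way, in this order (a step that is already met when the one before it is completed fails the run):
1. the pointer is in line with the brass index (tips within 3.5 mm) (horizontal distance between pointer_tip and mark_tip below 0.0035 m), for 0.3 s.
2. the lens is fully home in the mount with its index at the entry tick (within 11 degrees) (horizontal distance between lens_center and mount below 0.005 m and z of lens_center in the frame of mount below 0.0285 m and angle between lens_center's own z axis and vertical below 0.1 rad and angle between the x axis of lens_center and the x axis of mount, either way round below 0.19 rad and x of lens_index in the frame of mount above 0.008 m), for 0.1 s.
At the end, for the whole second after the job is handed in: the lens is fully home and upright in the mount (axis within 5 mm, not more than 3.5 mm high), twisted clockwise to 45 degrees within 11.5 degrees, at rest and still gripped by the fingers against the return spring, and the pointer tip is within 3.5 mm of the index tip (horizontal distance between lens_center and mount below 0.005 m and z of lens_center in the frame of mount below 0.0285 m and angle between lens_center's own z axis and vertical below 0.1 rad and angle between the x axis of lens_center and the x axis of mount, either way round between 0.585 and 0.985 rad and y of lens_index in the frame of mount below -0.008 m and x of lens_index in the frame of mount above 0.008 m and value of joint coupling above 0.4 rad and contact force between the fingers and lens above 1 N and linear speed of lens below 0.02 m/s and angular speed of lens below 0.15 rad/s and horizontal distance between pointer_tip and mark_tip below 0.0035 m); the arm keeps its last pose, push and grip.
It fails at once if the lens is twisted on to the lock's click (past 72 degrees) in the mount (horizontal distance between lens_center and mount below 0.005 m and z of lens_center in the frame of mount below 0.0285 m and angle between lens_center's own z axis and vertical below 0.1 rad and angle between the x axis of lens_center and the x axis of mount, either way round above 1.25 rad).
It fails at once if a bystander is shifted by more than 25 mm or tipped (distance of any of camera, carton, canister, lens_cap, loupe, brush, wide_lens from where it was at the start of the episode above 0.025 m or angle between any of camera, canister, loupe, wide_lens's own z axis and vertical above 0.5 rad).
It also fails if it takes over 61 s, if anything falls off the work surface, if the arm or the gripper's body presses on something with over 40 N, if the wrist force passes 120 N, or if a joint passes its speed limit or range.

## Working session

There is one attempt and no reset: what is moved stays moved. The work goes in short steps, each a Python script; the robot and the scene stay as the last script left them, time stands still between calls to the robot, and variables do not carry over. Pictures are saved under pics/ and viewed, at most 10 in all, crops included, and the job is handed in when it is done.

```bash
mkdir -p pics; ls; python3 - <<'E'
from station import arm,snapshot,camera_info
import cv2,numpy as np
for n in("top","side"):
    im=snapshot(n); cv2.imwrite(f"pics/{n}0.png",im)
    c=camera_info(n); print(n,{k:np.round(v,4).tolist() for k,v in c.items()})
t,s=cv2.imread("pics/top0.png"),cv2.imread("pics/side0.png")
cv2.imwrite("pics/top0b.png",cv2.resize(t,(800,600),interpolation=cv2.INTER_CUBIC))
print({k:np.round(v,4).tolist() for k,v in camera_info("wrist").items()})
print(arm.read_time(),arm.read_eef_rot())
E
```

```text
pics
top {'fx': 360.0929, 'fy': 360.0929, 'cx': 259.6961, 'cy': 196.0765, 'R': [[0.0298, -0.9993, 0.0239], [-0.9927, -0.0324, -0.1159], [0.1166, -0.0203, -0.993]], 't': [-0.0259, 0.5515, 1.2203]}
side {'fx': 382.5974, 'fy': 382.5974, 'cx': 259.6657, 'cy': 194.2967, 'R': [[-0.9751, -0.2219, -0.0056], [-0.1532, 0.691, -0.7065], [0.1606, -0.688, -0.7077]], 't': [0.5549, 0.1235, 1.0565]}
{'fx': 322.3989, 'fy': 322.3989, 'cx': 250.4428, 'cy': 188.9813, 'T_tool_cam': [[0.0005, -0.9488, -0.316, 0.0802], [1.0, 0.0005, 0.0002, -0.0003], [-0.0001, -0.316, 0.9488, -0.0691], [0.0, 0.0, 0.0, 1.0]]}
0.1 [ 1.93621980e-01  9.81075458e-01 -1.19645206e-03 -2.06618561e-04]
```

View pics/top0b.png

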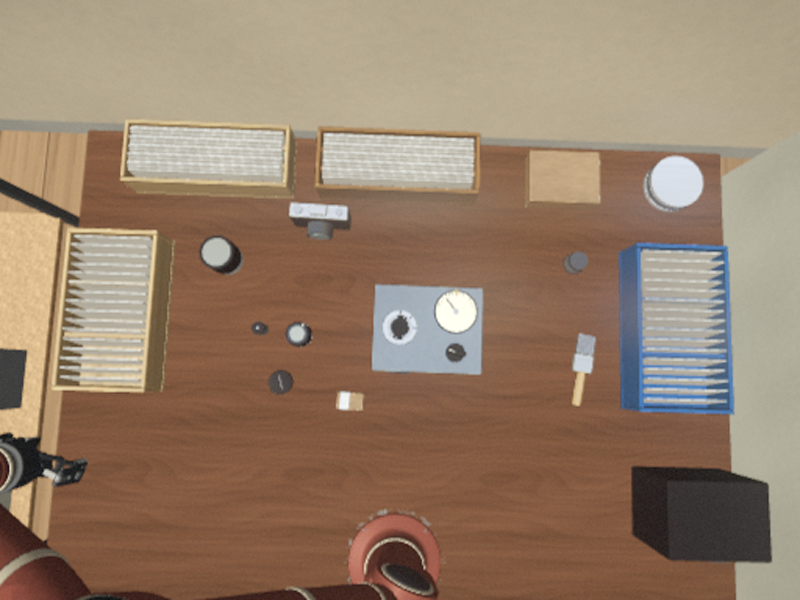

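View pics/side0.png

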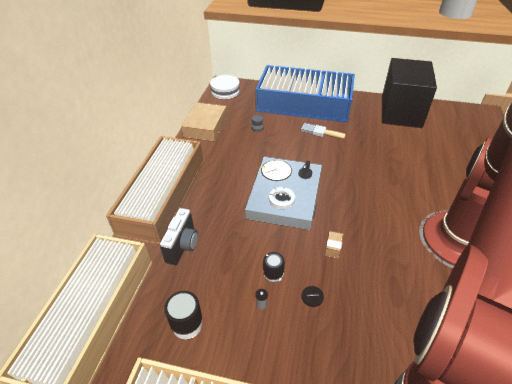

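The top view (800x600) shows the tester at centre with the mount at (400,327), dial at (456,312) and knob at (456,352). The small lens is at (298,333), the canister at (259,328), the cap at (280,382) and the carton at (350,401). In the side view the lens is at (273,266) with the canister in front of it. Next I'll localise them and look closer with the wrist camera.

```bash
cat > h.py <<'E'
from station import arm,snapshot,camera_info,ticket
import cv2,numpy as np
from scipy.spatial.transform import Rotation as Ro
def q(yaw): return (Ro.from_euler('z',yaw)*Ro.from_euler('x',np.pi)).as_quat()
def ray(c,uv,Rwc,o,z):
    d=Rwc@np.array([(uv[0]-c['cx'])/c['fx'],(uv[1]-c['cy'])/c['fy'],1])
    return o+d*(z-o[2])/d[2]
def px(name,uv,z):
    c=camera_info(name);R=np.array(c['R']);return ray(c,uv,R.T,-R.T@np.array(c['t']),z)
def wpose():
    T=np.eye(4);T[:3,:3]=Ro.from_quat(arm.read_eef_rot()).as_matrix();T[:3,3]=arm.read_tool_pos()
    return T@np.array(camera_info("wrist")["T_tool_cam"])
def wpx(T,uv,z): return ray(camera_info("wrist"),uv,T[:3,:3],T[:3,3],z)
def proj(T,X):
    c=camera_info("wrist");p=T[:3,:3].T@(np.array(X)-T[:3,3]);return np.array([c['fx']*p[0]/p[2]+c['cx'],c['fy']*p[1]/p[2]+c['cy']])
def wsnap(name):
    T=wpose();im=snapshot("wrist");cv2.imwrite(f"pics/{name}.png",im);np.save(f"pics/{name}.npy",T);return T,im
E
python3 - <<'E'
from h import *
for n,(u,v),z in [("mount",(400,327),.066),("dial",(456,312),.05),("knob",(456,350),.085),("lens",(298,333),.064),("canister",(259,328),.054),("cap",(280,382),.009),("carton",(350,401),.036),("case1",(377,285),.05),("case2",(482,288),.05),("case3",(481,373),.05),("case4",(373,373),.05)]:
    print(n,px("top",(u*.64,v*.64),z).round(4))
X=px("side",(275,258),.064);print("lens side",X.round(4))
for p in[(.6,-.02,.42),(.6,-.05,.38),(.62,.0,.4)]: print(p,[arm.ik(p,q(y)) is not None for y in (-3.14,-1.57,0,1.57)],)
print([None if arm.ik((.6,-.02,.4),q(y)) is None else np.round(arm.ik((.6,-.02,.4),q(y)),2).tolist() for y in (-3.14,-1.57,0,1.57)])
E
```

```text
mount [0.5029 0.0031 0.066 ]
dial [ 0.5411 -0.119   0.05  ]
knob [ 0.4564 -0.1167  0.085 ]
lens [0.4832 0.2217 0.064 ]
canister [0.492 0.308 0.054]
cap [0.3766 0.2651 0.009 ]
carton [0.3408 0.1063 0.036 ]
case1 [0.5953 0.0564 0.05  ]
case2 [ 0.5963 -0.1756  0.05  ]
case3 [ 0.4097 -0.176   0.05  ]
case4 [0.4027 0.0582 0.05  ]
lens side [0.4803 0.2191 0.064 ]
(0.6, -0.02, 0.42) [True, True, True, True]
(0.6, -0.05, 0.38) [True, True, True, True]
(0.62, 0.0, 0.4) [True, True, True, True]
[[-0.12, 0.47, 0.19, 1.42, -0.09, 1.26, 1.65], [-0.59, 0.67, 1.14, 1.44, -0.61, 1.41, -2.59], [-0.46, 0.55, 0.79, 1.44, -0.4, 1.32, -1.21], [-0.31, 0.5, 0.51, 1.43, -0.25, 1.28, 0.22]]
```

```bash
python3 - <<'E'
from h import *
arm.movep((.46,.2,.24),q(0)); T1,a=wsnap("lens1")
arm.movep((.49,-.06,.31),q(0)); T2,b=wsnap("tester1")
print(arm.read_time(), np.round(arm.read_joint_positions(),2))
cv2.imwrite("pics/lens1b.png",cv2.resize(a,(800,600),interpolation=cv2.INTER_CUBIC))
cv2.imwrite("pics/tester1b.png",cv2.resize(b,(800,600),interpolation=cv2.INTER_CUBIC))
E
```

```text
2.925 [-0.43  0.44  0.73  1.87 -0.36  0.96 -1.11]
```

View pics/lens1b.png

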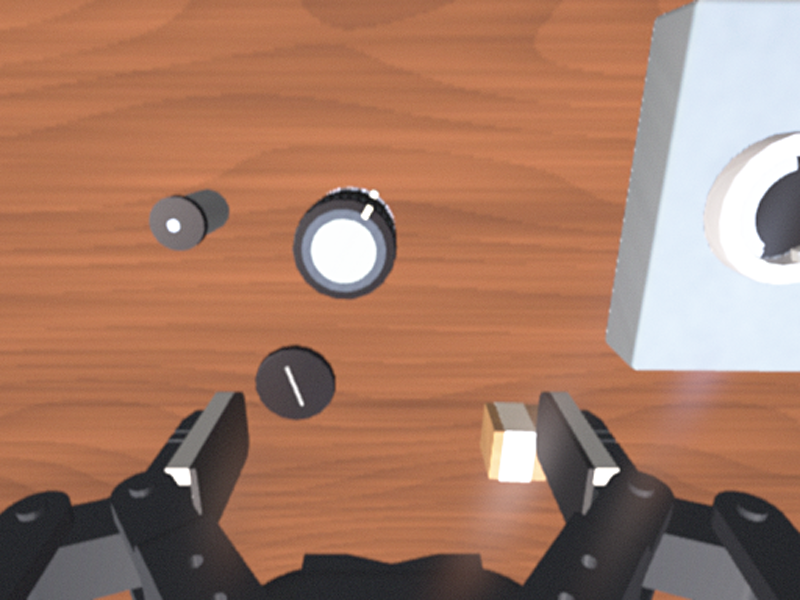

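View pics/tester1b.png

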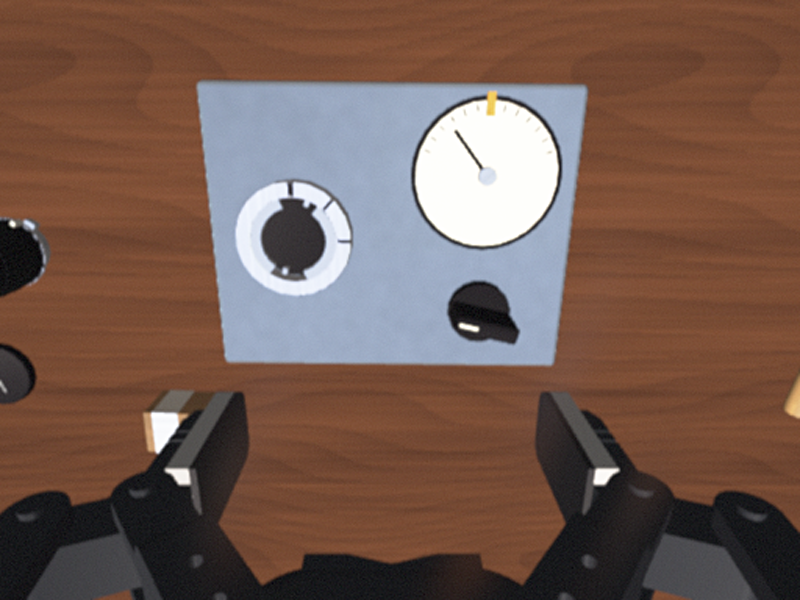

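Lens view: lens top face at about (345,250), with the white rib at upper right near (367,213), so the rib points forward and slightly right. Tester view: mount centre at about (293,238) with the entry tick up, dial hub at (487,176), pointer tip at (456,131), brass index at (491,110), and the knob bar from about (453,315) to (517,335). I'll enlarge these.

```bash
python3 - <<'E'
import cv2,numpy as np
a=cv2.imread("pics/lens1.png");b=cv2.imread("pics/tester1.png")
def c(i,x,y,w,h,W,H): return cv2.resize(i[y:y+h,x:x+w],(W,H),interpolation=cv2.INTER_CUBIC)
o=np.zeros((600,800,3),np.uint8)
o[:300,:400]=c(a,180,112,96,72,400,300)
o[300:,:400]=c(b,140,108,100,75,400,300)
o[:,400:]=c(b,255,50,120,180,400,600)
cv2.imwrite("pics/crop1.png",o)
E
```

```text
(no output)
```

View pics/crop1.png

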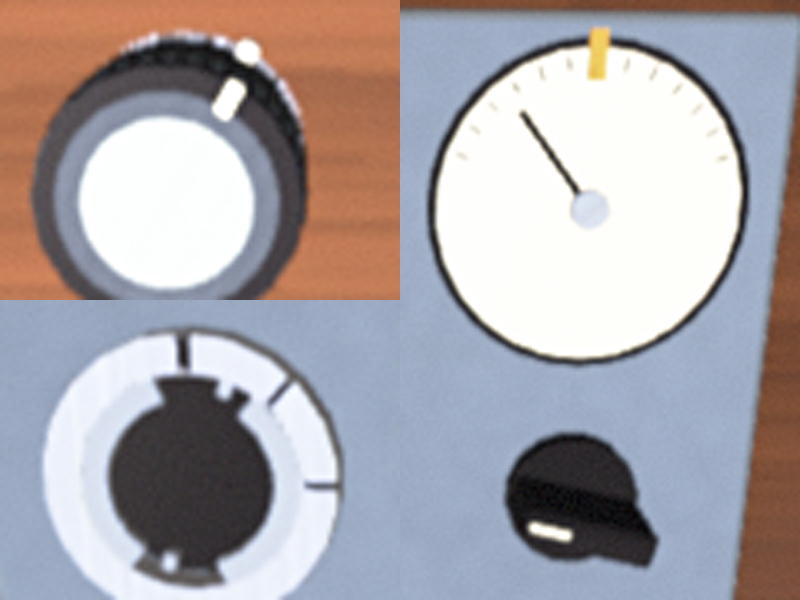

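```bash
python3 - <<'E'
from h import *
from scipy.optimize import least_squares
T1=np.load("pics/lens1.npy");T2=np.load("pics/tester1.npy")
L=lambda u,v,z:wpx(T1,(180+u*.24,112+v*.24),z)
M=lambda u,v,z:wpx(T2,(140+u/4,108+(v-300)/4,),z)
D=lambda u,v,z:wpx(T2,(255+(u-400)*.3,50+v*.3),z)
ang=lambda d:np.degrees(np.arctan2(d[1],d[0])).round(2)
def circ(P):
    P=np.array(P)[:,:2];f=lambda p:np.hypot(*(P-p[:2]).T)-p[2]
    return least_squares(f,[*P.mean(0),.03],loss='soft_l1',f_scale=.001)
im=cv2.imread("pics/lens1.png")
# lens
c=L(167,202,.064);print("lens glass c",c.round(4), "r",np.linalg.norm(L(80,202,.064)-c).round(4))
r=circ([L(u,v,.064) for u,v in [(33,195),(305,190),(50,268),(290,265)]]);print("lens rim",r.x.round(4))
m=L(230,98,.064);print("mark",m.round(4),ang(m-c)); 
for z in(.02,.03):print("rib",z,L(246,52,z).round(4),ang(L(246,52,z)-c),np.linalg.norm((L(246,52,z)-c)[:2]).round(4))
# mount, dial segmentation
im=cv2.imread("pics/tester1.png").astype(int)
w=((im.min(2)>205)).astype(np.uint8)
cs,_=cv2.findContours(w,cv2.RETR_EXTERNAL,cv2.CHAIN_APPROX_NONE)
for k in sorted(cs,key=cv2.contourArea)[-2:]:
    k=cv2.convexHull(k)[:,0].astype(float);z=.066 if k[:,0].mean()<256 else .052
    r=circ([wpx(T2,p,z) for p in k]);print("circle",len(k),r.x.round(4),"rms",np.sqrt((r.fun**2).mean()).round(5),k.mean(0).round(1))
for p in [(183,335),(184,370),(270,404),(293,380),(307,486),(340,487),(155,378),(220,378),(135,568),(220,582)]:print("mount",p,M(*p,.066).round(4))
h=D(590,209,.055);t=D(521,111,.055);i=D(598,78,.055)
print("hub",h.round(4),"ptr",ang(t-h),np.linalg.norm(t-h).round(4),"idx",ang(i-h),np.linalg.norm(i-h).round(4), i.round(4))
print("white line",D(530,527,.092).round(4),D(572,537,.092).round(4),ang(D(572,537,.092)-D(530,527,.092)))
print("end",D(655,540,.092).round(4),D(645,567,.092).round(4))
print("caseR",ang(D(700,13,.05)-D(410,13,.05)))
E
```

```text
lens glass c [0.4837 0.2244 0.064 ] r 0.0162
lens rim [0.4827 0.2241 0.0255]
mark [0.5031 0.2124 0.064 ] -31.66
rib 0.02 [0.5059 0.211  0.02  ] -31.1 0.026
rib 0.03 [0.5072 0.2106 0.03  ] -30.38 0.0272
circle 36 [0.5044 0.0042 0.036 ] rms 0.00013 [184.9 154.2]
circle 40 [ 0.5435 -0.1177  0.0446] rms 0.0001 [309.  111.9]
mount (183, 335) [0.54   0.0035 0.066 ]
mount (184, 370) [0.5318 0.0038 0.066 ]
mount (270, 404) [ 0.5238 -0.0165  0.066 ]
mount (293, 380) [ 0.5295 -0.0223  0.066 ]
mount (307, 486) [ 0.5036 -0.0249  0.066 ]
mount (340, 487) [ 0.5034 -0.033   0.066 ]
mount (155, 378) [0.5299 0.0108 0.066 ]
mount (220, 378) [ 0.5299 -0.0048  0.066 ]
mount (135, 568) [0.4824 0.019  0.066 ]
mount (220, 582) [ 0.4788 -0.0022  0.066 ]
hub [ 0.5433 -0.1182  0.055 ] ptr 38.2 0.0347 idx 0.1 0.0362 [ 0.5795 -0.1182  0.055 ]
white line [ 0.4575 -0.0999  0.092 ] [ 0.4545 -0.1121  0.092 ] -103.97
end [ 0.4537 -0.1361  0.092 ] [ 0.4452 -0.1339  0.092 ]
caseR -89.79
```

```bash
python3 - <<'E'
from h import *
K=np.array([.454,-.1158]); y0=np.radians(76)
arm.movep((*K,.2),q(y0)); print(np.round(arm.read_joint_positions(),2))
arm.line_to((*K,.139),.12)
arm.move_gripper(0.0,40); print("open",arm.read_opening(),arm.read_finger_force(),np.round(arm.read_ft_force(),1),arm.read_tool_pos())
for a in np.linspace(76,0,9)[1:]:
    arm.movep((*K,.139),q(np.radians(a))); f=arm.read_ft_force()
    print(round(a),np.round(f,1),np.round(arm.read_wrist_torque(),2))
arm.pause(.3)
arm.move_gripper(0.6); print(np.round(arm.read_ft_force(),1))
arm.line_to((*K,.2),.15)
arm.movep((.49,-.06,.31),q(0)); T,b=wsnap("tester2"); print(arm.read_time())
o=np.zeros((600,800,3),np.uint8)
c=lambda i,x,y,w,h,W,H:cv2.resize(i[y:y+h,x:x+w],(W,H),interpolation=cv2.INTER_CUBIC)
o[300:,:400]=c(b,140,108,100,75,400,300);o[:,400:]=c(b,255,50,120,180,400,600)
cv2.imwrite("pics/crop2.png",o)
E
```

```text
[ 0.01  0.5   0.28  2.06 -0.24  0.61  0.21]
open 0.12484552033752154 40.584551095962524 [-2.3  0.6  5.2] [ 0.45315542 -0.11555542  0.1392747 ]
66 [-3.1  0.8  4.7] [ 0.1   0.4  -0.05]
57 [-1.7  1.   4.8] [ 0.05  0.4  -0.05]
48 [-2.3  1.2  3.8] [ 0.07  0.41 -0.03]
38 [-2.2  0.2  4.6] [ 0.05  0.39 -0.08]
28 [-1.3 -0.5  3.9] [0.01 0.38 0.01]
19 [-2.  -0.5  4.7] [-0.03  0.36  0.01]
10 [-3.  -0.5  4.3] [-0.1   0.42 -0.06]
0 [-2.6 -0.9  4.8] [-0.14  0.35 -0.05]
[ 0.  -0.5  0. ]
9.3917
```

View pics/crop2.png

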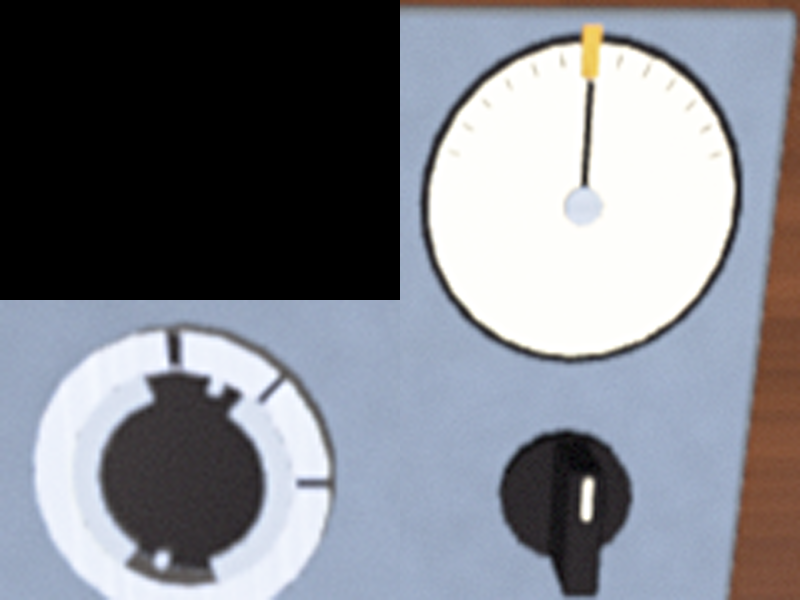

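The pointer is now on the index: tip (592,83) against index (590,78) in the crop. Next I'll refine the mount and lens positions from closer, then grasp.

```bash
cat >> h.py <<'E'
from scipy.optimize import least_squares
def circ(P,r0=.03):
    P=np.array(P)[:,:2];f=lambda p:np.hypot(*(P-p[:2]).T)-p[2]
    return least_squares(f,[*P.mean(0),r0],loss='soft_l1',f_scale=.0005)
def white(T,im,X,z,th=205):
    "circle fit of the white blob around the projected point X"
    w=(im.min(2)>th).astype(np.uint8);cs,_=cv2.findContours(w,cv2.RETR_EXTERNAL,cv2.CHAIN_APPROX_NONE)
    p=proj(T,X);k=max([c for c in cs if cv2.contourArea(c)>150],key=lambda c:cv2.pointPolygonTest(c,tuple(map(float,p)),True))
    k=cv2.convexHull(k)[:,0].astype(float);r=circ([wpx(T,a,z) for a in k])
    return r.x,np.sqrt((r.fun**2).mean()),k.min(0),k.max(0)
E
python3 - <<'E'
from h import *
arm.movep((.485,.004,.24),q(np.radians(-15))); arm.pause(.2); T,b=wsnap("mount3"); print(white(T,b,(.535,.015,.066),.066), arm.read_tool_pos())
arm.move_gripper(1.0)
arm.movep((.47,.235,.2),q(np.radians(-45))); arm.pause(.2);T,a=wsnap("lens3"); print(white(T,a,(.4835,.2243,.064),.064))
print(arm.read_time())
o=np.zeros((600,800,3),np.uint8)
o[:,:]=0
o[:300,:400]=cv2.resize(b,(400,300));o[300:,:400]=cv2.resize(a,(400,300))
def C(i,X,w,h):
    p=proj(T if i is a else np.load("pics/mount3.npy"),X).astype(int);x,y=max(p[0]-w//2,0),max(p[1]-h//2,0);print(x,y)
    return cv2.resize(i[y:y+h,x:x+w],(400,300),interpolation=cv2.INTER_CUBIC)
o[:300,400:]=C(b,(.504,.004,.066),128,96);o[300:,400:]=C(a,(.4835,.2243,.064),128,96)
cv2.imwrite("pics/c3.png",o)
E
```

```text
(array([ 0.54468106, -0.11229265,  0.04175216]), np.float64(0.00015550231942101076), array([325.,  10.]), array([443., 133.])) [0.48539539 0.00251067 0.24082984]
(array([0.48349034, 0.22483389, 0.01623603]), np.float64(7.145386549490041e-05), array([222., 164.]), array([270., 210.]))
11.7333
177 121
182 138
```

View pics/c3.png

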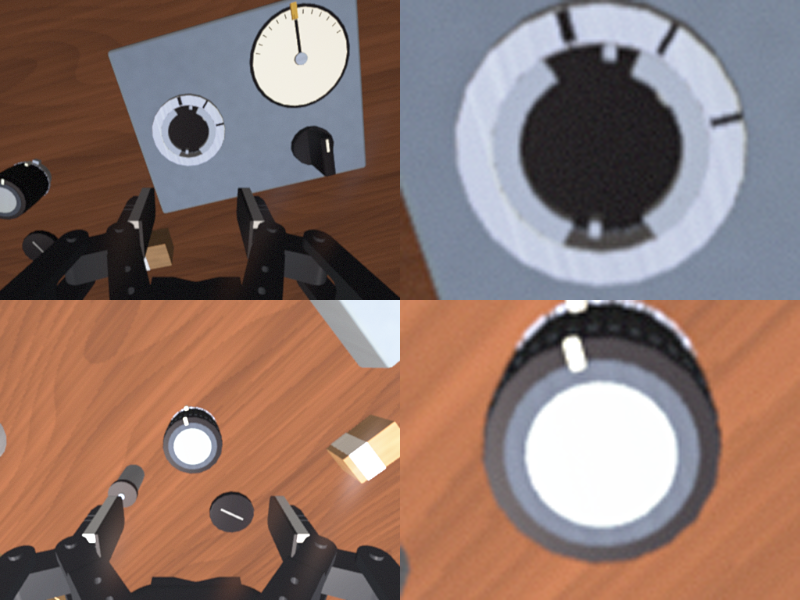

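Both close views are clear: the mount is at about (601,140) in its crop, with the entry tick at (566,25) and the lock tick at (727,120). The lens glass is at (601,453), with the rib mark at (574,353).

```bash
python3 - <<'E'
from h import *
T=np.load("pics/mount3.npy");b=cv2.imread("pics/mount3.png");b[:, 300:]=0
for th in(130,145,160):
  try: print(th,white(T,b,(.535,.005,.066),.066,th))
  except Exception as e: print(th,e)
M=lambda u,v,z=.066:wpx(T,(177+(u-400)/3.125,121+v/3.125),z)
c=white(T,b,(.535,.005,.066),.066,145)[0][:2]
A=lambda p:np.degrees(np.arctan2(*(p[:2]-c)[::-1])).round(1)
print([A(M(*p)) for p in[(570,37),(562,12),(662,50),(675,28),(713,123),(740,118)]])
r=circ([M(*p) for p in[(520,140),(682,145),(540,100),(665,195),(545,205),(670,100)]]);print("hole",r.x)
T=np.load("pics/lens3.npy");L=lambda u,v,z:wpx(T,(182+(u-400)/3.125,138+(v-300)/3.125),z)
d=L(574,353,.064)[:2]-[.4835,.2248];print("rib",np.degrees(np.arctan2(d[1],d[0])),np.hypot(*d))
r=circ([L(*p,.064) for p in[(484,440),(719,440),(500,510),(705,510),(600,562),(550,550),(655,550)]]);print("rim",r.x)
E
```

```text
130 (array([0.50433103, 0.00445564, 0.03662304]), np.float64(0.0001646107655334435), array([194., 122.]), array([287., 212.]))
145 (array([0.50442194, 0.00448249, 0.03631045]), np.float64(0.00014113501141306399), array([195., 122.]), array([287., 212.]))
160 (array([0.50456997, 0.00432953, 0.03607294]), np.float64(0.00010806782247253865), array([195., 122.]), array([287., 211.]))
[np.float64(-1.6), np.float64(-1.0), np.float64(-46.8), np.float64(-46.5), np.float64(-91.3), np.float64(-91.9)]
hole [0.50443672 0.00389249 0.02028073]
rib -31.602944612487843 0.02285436187365695
rim [0.48338734 0.22443589 0.02545482]
```

```bash
cat >> h.py <<'E'
def goto(p,yaw,v=.1,n=1):
    "line with correction of the standing error; returns the residual"
    p=np.array(p,float);c=p.copy();arm.line_to(c,v,ori=q(yaw))
    for _ in range(n):
        arm.pause(.15);e=p-arm.read_tool_pos();c=c+np.clip(e,-.004,.004);arm.line_to(c,.05,ori=q(yaw))
    arm.pause(.1);return c,p-arm.read_tool_pos()
E
python3 - <<'E'
from h import *
g=np.radians(-45);P=np.array([.4834,.2246])
print(goto((*P,.15),g,.15)); c,e=goto((*P,.093),g,.08);print(c,e)
arm.move_gripper(0.0,70);print(arm.read_opening(),arm.read_finger_force(),arm.read_ft_force(),arm.read_tool_pos())
arm.line_to(c+[0,0,.1],.15);arm.pause(.2)
print(arm.read_opening(),arm.read_ft_force())
T,a=wsnap("held");print(arm.read_time());t=arm.read_tool_pos();R=Ro.from_quat(arm.read_eef_rot())
z=t[2]-.093+.064
try:
    r=white(T,a,(t[0],t[1],z),z);print(r,"offset tool",R.inv().apply(np.array([*r[0][:2],z])-t))
except Exception as e:print(e)
cv2.imwrite("pics/heldb.png",a)
E
```

```text
(array([0.48305213, 0.22438135, 0.14909468]), array([3.82946485e-04, 5.40863058e-05, 7.15298839e-04]))
[0.48306034 0.22456257 0.09245428] [3.22027156e-04 1.15579301e-05 4.43886471e-04]
0.5929885101934306 72.65628218650818 [0.61877251 0.08328512 4.08693583] [0.48333357 0.22455625 0.0928031 ]
0.5915030701277795 [-0.23538351  0.50129406 -1.94857905]
15.5667
(array([0.48274583, 0.22432399, 0.01609037]), np.float64(4.999158469924237e-05), array([207., 279.]), array([294., 351.])) offset tool [1.29989383e-04 1.06000434e-05 2.89999995e-02]
```

View pics/heldb.png

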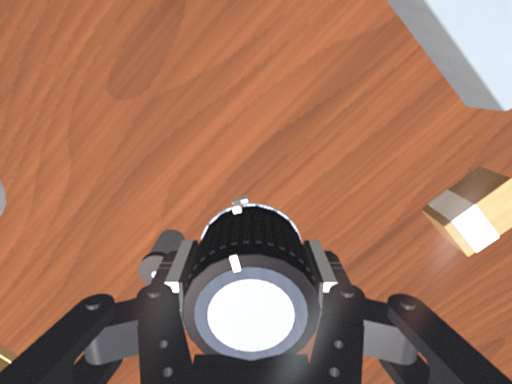

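The lens is held centred in the pads, with glass centre (250,315) and rib mark (235,264). Now I'll compute the rib's yaw in the tool frame, move over the mount and descend with force monitoring.

```bash
cat > ins.py <<'E'
from h import *
def descend(c,yaw,z_end,fmax=12,step=.0015):
    "c: commanded xyz; step down until force or z_end (read)"
    c=np.array(c,float);f0=arm.read_ft_force()[2]
    while True:
        t=arm.read_tool_pos();f=arm.read_ft_force()
        if f[2]-f0>fmax or t[2]<z_end: return c,t,f
        c[2]-=step;arm.line_to(c,.03,ori=q(yaw))
E
python3 - <<'E'
from ins import *
T=np.load("pics/held.npy");t=arm.read_tool_pos();z=t[2]-.029
cc=wpx(T,(250.5,315),z);d=wpx(T,(235.3,264),z)-cc;rib=np.degrees(np.arctan2(d[1],d[0]));ty=np.degrees(Ro.from_quat(arm.read_eef_rot()).as_matrix()[:2,0]);ty=np.degrees(np.arctan2(ty[1],ty[0]));print("rib",rib,np.hypot(*d[:2]),"tool yaw",ty)
yaw=np.radians(ty+(-1.5-rib));print("place yaw",np.degrees(yaw))
np.save("yaw.npy",yaw)
arm.movep((.5045,.0043,.195),q(yaw))
c,e=goto((.5045,.0043,.165),yaw,.12,2);print(c,e)
c,t,f=descend(c,yaw,.146);print(c,t,f,arm.read_wrist_torque(),arm.read_time());np.save("c.npy",c)
E
```

```text
rib -31.169227786067943 0.02209115280761655 tool yaw -45.010049253252035
place yaw -15.340821467184094
[0.50445003 0.00435081 0.1648529 ] [ 3.72837170e-05 -4.47512739e-05  1.38036545e-04]
[0.50445003 0.00435081 0.1453529 ] [0.50447165 0.0043746  0.14532642] [ 0.35012886  0.13319092 -3.15110043] [ 0.0202544  -0.02047276 -0.02227952] 21.0083
```

It went straight in. Now I'll push home, hold, and twist in steps.

```bash
python3 - <<'E'
from ins import *
yaw=float(np.load("yaw.npy"));c=np.load("c.npy")
c,t,f=descend(c,yaw,.135,fmax=12,step=.0007);print("home",c,t,f);arm.pause(.5)
for d in np.arange(5,46,5):
    y=yaw-np.radians(d);arm.line_to(c,.03,ori=q(y)) if False else arm.movep(c,q(y));arm.pause(.1)
    print(d,arm.read_tool_pos().round(4),arm.read_ft_force().round(1),arm.read_wrist_torque().round(3))
    if np.abs(arm.read_ft_force()).max()>30: break
np.save("c.npy",c);arm.pause(.3)
m=Ro.from_quat(arm.read_eef_rot()).as_matrix();print(np.degrees(np.arctan2(m[1,0],m[0,0]))-np.degrees(yaw),arm.read_finger_force(),arm.read_time())
T,a=wsnap("fin");s=snapshot("side")
o=np.zeros((600,800,3),np.uint8);o[:,:]=cv2.resize(a,(800,600))
o[:225,:300]=cv2.resize(s[120:240,220:380],(300,225),interpolation=cv2.INTER_CUBIC);cv2.imwrite("pics/finb.png",o)
E
```

```text
home [0.50445003 0.00435081 0.1432529 ] [0.50452157 0.00424954 0.14477477] [-3.22928997  1.63382705 11.15333506]
5 [0.5053 0.0041 0.1448] [-0.6  1.8  9.9] [ 0.111  0.343 -0.07 ]
10 [0.5054 0.0044 0.1448] [-1.3  1.3  9.9] [ 0.186  0.41  -0.05 ]
15 [0.5054 0.0043 0.1448] [-1.6  1.7 10.3] [ 0.188  0.457 -0.058]
20 [0.5053 0.0041 0.1448] [-0.7  1.2  9.2] [ 0.091  0.437 -0.053]
25 [0.5052 0.0039 0.1448] [-0.5  1.6  9.8] [ 0.02   0.498 -0.041]
30 [0.5051 0.0038 0.1448] [-2.1  0.3  8.2] [ 0.079  0.512 -0.084]
35 [0.505  0.0037 0.1448] [-1.6  0.5  9.6] [-0.036  0.594 -0.033]
40 [0.5049 0.0036 0.1448] [-2.1  0.3  9.4] [-0.008  0.641 -0.022]
45 [0.5048 0.0034 0.1448] [-2.2  0.3  9.9] [-0.04   0.635 -0.067]
-45.035841512799 73.83076429367065 25.7083
```

View pics/finb.png

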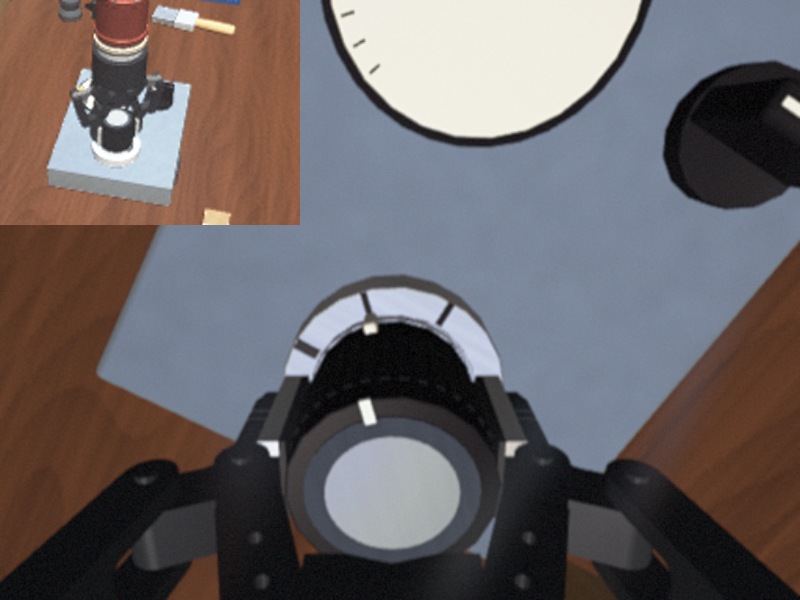

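The rib at (370,326) lines up with the half-way tick at (366,305). The lens is seated at the expected height (TCP z 0.1448) and still gripped, so I'm handing it in.

```bash
python3 -c "
from h import *
print(arm.read_dq().round(4) if hasattr(arm.read_dq(),'round') else arm.read_dq());print(ticket.finish_job())"
```

```text
[ 0.0011 -0.0001  0.0004  0.0025  0.0006  0.0004  0.0004]
the job is handed in; nothing more can be done
None
```

I handed the job in at about 26 s: the pointer was on the brass index when checked after the knob turn, and the lens was home in the mount, twisted 45° clockwise to the half-way tick and still gripped (74 N); the judge's result was not shown.

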